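Bring the tamper over the open pickling jar

ROBOT

A 6-joint arm with a two-finger parallel gripper is mounted at the origin on the work surface. World frame = base frame: x ahead of the robot, y to its left, z up, the work surface at z = 0. Lengths are in mm, angles in rad, forces in N, time in s.
With the tool pointing down it reaches from about 300 to 775 mm from the base axis. Payload 14.6 kg.
Tool frame: the origin (TCP) lies at the very end of the fingers, on their centre line; the grasp point (between the pads) lies 19 mm behind it; z points along the fingers, y is the line along which they close (so a half turn about z gives the same grasp; the last joint's range is limited). The gripper opens to 94 mm and grips with 3 to 60 N. Pads are 16 mm wide; open, the fingers measure 119 mm over their backs; the gripper's body (75 mm by 177 mm) begins 78 mm behind the grasp point.
Start: joints at [1.139, 0.3, 1.521, -0, 1.321, -0.067], TCP at [196.216, 513.798, 205.446] pointing down, gripper open.
Joint ranges: [-3.03, 3.03], [-0.79, 2.21], [0.23, 2.52], [-1.04, 4.18], [0, 3.07], [-2.55, 2.55]. Speed limits (rad/s): [2.22, 2.22, 2.57, 3.14, 3.14, 3.14].

INTERFACE

Orientations are given as [roll, pitch, yaw] about the fixed x, y, z axes, in that order (R = Rz(yaw) Ry(pitch) Rx(roll)).
In Python, from cell import manip gives the robot as it stands.
- The arm moves only by the tool servo_tool, never from a script. Its argument "rows" is a list of rows, each a list of 7 numbers: the turn, a rotation vector about the world's x, y, z in degrees, then the shift along the world's x, y, z in mm, then the closure, from 0 (fully open) to 1 (shut). In form: [[rx, ry, rz, dx, dy, dz, fingers], ...]. A call has 1 to 20 rows; each row shifts and turns the commanded pose from where the row before left it; what a row does not reach is not made up. A row lasts 1/8 s, in which the tool goes at most 62.5 mm and 10.7 degrees, less where a joint would pass 70% of its speed; a pose out of reach is approached as far as the arm can. A call with a gripper value outside its range is refused whole. The fingers move at their own pace and stop on an object; "grip_force" is the grip in N (left out, the last holds). Time passes only in rows, so rows that do not move let the fingers close. It gives the time, the measured TCP pose, the force, the opening and the grip force at its end, in the units of the state.
- manip.read_state(): the state, without advancing time (a new reading comes with each control period).
- manip.camera(name): name is "scene" or "side" or "wrist"; returns the picture (384x512x3 uint8, red, green, blue); there is no depth.
- manip.camera_info(name): a dict with "fx", "fy", "cx", "cy" (pixels), "position" and "rotation" of the camera in the world; the wrist camera has in their place "T_tool_cam" (4x4, takes a point from camera to tool coordinates, whose origin is the TCP and whose axes are the flange's). Camera axes: x right, y down, z forward; pixel columns grow to the right and rows downward; lengths in mm; the calibration is good to about 2 mm. A picture is of the moment at which its call begins: read the wrist's pose just before it. camera_info takes no time and is no camera call.
- manip.sign_off(): hands the job in; it is judged then, once.
The state is a dict: "clock": time; "joints": joint angles; "qd": joint speeds; "effort": joint torques, N m; "eef_pos": TCP position; "eef_rot": TCP orientation; "wrist_force": force on the tool from outside, world axes, zero at the start; "moment": the same for the moment, N m; "finger_gap": finger opening in mm; "finger_force": force on a finger pad.
Only numpy, scipy, OpenCV 4.12 (cv2) and the standard library are available. Lean on these libraries where they do the work, as an engineer would, in place of code of your own. Each camera call takes 0.05 s, during which the arm holds its last target. There are 200 camera calls.

TASK

Pull the wooden tamper up out of the stoneware crock, carry it over the top of the crate of closed jars without bumping them, and bring it to the open wide-mouthed jar packed with cucumbers. Finish still holding the tamper in the gripper, upright and motionless, its broad foot centred over that jar's mouth and about a finger's width (15 mm) above the rim, not touching the jar or going into it. Leave everything else standing where it is.

Things in the scene. Friction and masses are not known exactly. Their poses are not given: they have to be found in the camera images.
- tamper: Turned pale-wood tamper, 195 mm long, 0.1 to 0.2 kg, standing on its foot in the crock, handle up. Round about its z axis (up, to the handle end). Origin: centre of the flat underside of the foot. Foot 44 mm diameter from 0 to 34 mm, shank 22 mm diameter from 50 to 112 mm, handle 28 mm diameter from 124 to 188 mm, top at 195 mm. The upper 95 mm stand above the rim of the crock.
- crock: Cream stoneware crock, loose, 0.9 kg, straight round cup 92 mm across and 100 mm tall, wall 7 mm (mouth 78 mm wide), inner floor 6 mm above its underside. Origin: centre of its underside on the table; z up. It stands on one side of the crate (left or right), the open jar on the other.
- jar: The target: open wide-mouthed clear glass jar without a lid, packed with small green cucumbers that stay below the rim; loose, 0.6 kg, 86 mm across, 125 mm tall. Origin: centre of its underside on the table; z up.
- jar_rim (a point): Centre of the target jar's mouth, level with the top of the rim, 125 mm above the table; the mouth is 76 mm wide inside, 82 mm outside.
- crate: Plywood crate of six closed jars with steel lids, fixed, standing between crock and target jar, 246 mm (its x) by 168 mm (its y), walls 90 mm tall; the lids are its highest points, 140 mm above the table. Origin: centre of its underside on the table; x along its long side, z up.
- bottle: Bystander: empty open narrow-necked glass bottle, 82 mm across, 120 mm tall, mouth only 34 mm wide. Not the target. Origin: centre of its underside.
- squat_jar: Bystander: squat closed jar of orange preserve with steel lid, 86 mm across, 85 mm tall. Origin: centre of its underside.
- band: Bystander: steel screw band lying flat, 86 mm across, 16 mm tall. Origin: centre of its underside.
- lids: Bystander: stack of flat lids, 85 mm across, 24 mm tall. Origin: centre of its underside.
- funnel: Bystander: aluminium jar funnel standing wide end down, 112 mm across, 70 mm tall. Origin: centre of its underside.
Mind the look-alikes: they are no part of the job. Leave any pink or yellow look-alike of the crock alone.

How it is judged:
By the outcome, as a careful person would: the job done as asked, in the order asked, and still so for the second after the job is handed in, while the arm keeps its last pose, push and grip.
It also fails if it takes over 40 s, if anything falls off the work surface, if the arm or the gripper's body presses on something with over 40 N, if the wrist force passes 120 N, or if a joint passes its speed limit or range.

## Working session

There is one attempt and no reset: what is moved stays moved. The work goes in short steps, Python scripts to look and compute and a tool call to move; the robot and the scene stay as the last step left them, time stands still between calls to the robot, and variables do not carry over. Pictures are saved under pics/ and viewed, at most 13 in all, crops included, and the job is handed in when it is done.

Besides the shell and the picture viewer there is one more tool, called after "Request:" as name(argument=value, ...), one argument or row to a line, values as JSON. servo_tool: Moves the arm, as the interface text tells. Its arguments: {"type":"object","properties":{"rows":{"type":"array","items":{"type":"array","items":{"type":"number"}}},"grip_force":{"type":"number"}},"required":["rows"]}

```bash
mkdir -p pics
python3 - <<'E'
from cell import manip
import cv2,numpy as np
s=manip.read_state();print(s)
for n in ["scene","side"]:
    i=manip.camera_info(n);print(n,i)
    im=manip.camera(n);cv2.imwrite(f"pics/{n}0.png",im[:,:,::-1])
print(manip.camera_info("wrist"))
E
```

```text
{'clock': 0.0, 'joints': array([ 1.13940887e+00,  3.00477857e-01,  1.52158072e+00,  3.03802296e-06,
        1.32069342e+00, -6.66159242e-02]), 'qd': array([-0.00043085,  0.00036717, -0.00079019,  0.00091981, -0.00128751,
       -0.00060883]), 'effort': array([ 7.07336476e-04, -5.31819892e+01, -3.52721286e+01,  7.08791683e-02,
        2.44335568e-02, -1.56027289e-05]), 'eef_pos': array([196.10540593, 513.57113218, 204.88277548]), 'eef_rot': array([-3.14043608e+00, -8.01095678e-05,  2.77682032e+00]), 'wrist_force': array([-0.18521205, -0.17446167,  0.37376149]), 'moment': array([-0.03460954, -0.03022367,  0.00407354]), 'finger_force': 0.0, 'finger_gap': 93.85352734821964}
scene {'fx': 437.40538539770057, 'fy': 437.40538539770057, 'cx': 254.16144218222718, 'cy': 194.4389667589416, 'position': array([1217.19011077,  681.2666831 , 1126.97637154]), 'rotation': array([-2.36945043e+00,  1.29917039e-03,  2.42754180e+00])}
side {'fx': 402.13908348974616, 'fy': 402.13908348974616, 'cx': 258.5900530888512, 'cy': 191.36739245472083, 'position': array([ 375.95105458,  697.80566215, 1002.97288078]), 'rotation': array([-2.42048118, -0.00610088, -2.9084419 ])}
{'fx': 331.15354786059174, 'fy': 331.15354786059174, 'cx': 254.7549570974619, 'cy': 193.07521996472886, 'T_tool_cam': array([[ 9.04032513e-04, -9.71825288e-01, -2.35700643e-01,
         6.66010226e+01],
       [ 9.99999406e-01,  1.02190638e-03, -3.77947584e-04,
        -5.46779560e-02],
       [ 6.08163011e-04, -2.35700161e-01,  9.71825635e-01,
        -1.78517362e+02],
       [ 0.00000000e+00,  0.00000000e+00,  0.00000000e+00,
         1.00000000e+00]])}
```

View pics/scene0.png

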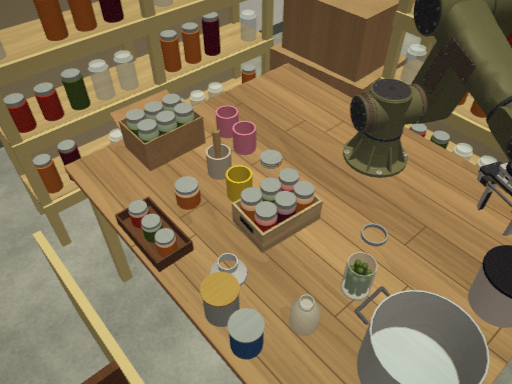

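View pics/side0.png

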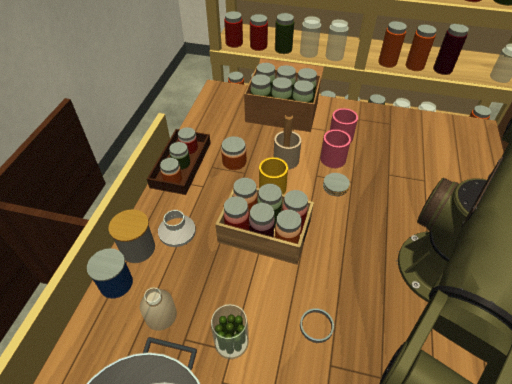

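The scene view shows the tamper's top near (217,133) above a cream crock at (219,160), and the jar of cucumbers at (360,270). The side view shows the tamper's top at (289,117), the crock at (287,148) and the jar at (229,325). I'll zoom in on each and do a first triangulation.

```bash
cat > h.py <<'E'
from cell import manip
import numpy as np,cv2
from scipy.spatial.transform import Rotation as R
def cam(n):
    i=manip.camera_info(n);K=np.array([[i["fx"],0,i["cx"]],[0,i["fy"],i["cy"]],[0,0,1]])
    if n=="wrist":
        s=manip.read_state();T=np.eye(4);T[:3,:3]=R.from_euler("xyz",s["eef_rot"]).as_matrix();T[:3,3]=s["eef_pos"]
        M=T@i["T_tool_cam"];return K,M[:3,3],M[:3,:3]
    return K,np.array(i["position"]),R.from_euler("xyz",i["rotation"]).as_matrix()
def ray(c,uv):
    d=c[2]@np.linalg.inv(c[0])@[uv[0],uv[1],1];return c[1],d/np.linalg.norm(d)
def plane(c,uv,z):
    o,d=ray(c,uv);return o+d*(z-o[2])/d[2]
def tri(rs):
    A=sum(np.eye(3)-np.outer(d,d) for o,d in rs);b=sum((np.eye(3)-np.outer(d,d))@o for o,d in rs)
    p=np.linalg.solve(A,b);return p,[np.linalg.norm(np.cross(p-o,d)) for o,d in rs]
def proj(c,p):
    q=c[0]@c[2].T@(np.asarray(p,float)-c[1]);return q[:2]/q[2]
E
python3 - <<'E'
from h import *
S,D=cam("scene"),cam("side")
for nm,a,b in [("tampertop",(217,133),(289,117)),("crock mid",(219,160),(287,148)),("jar rim",(362,262),(229,316))]:
    print(nm,tri([ray(S,a),ray(D,b)]))
for nm,a,b,z in [("tampertop",(217,133),(289,117),201),("jar",(362,262),(229,316),125),("band",(374,235),(317,325),8)]:
    print(nm,plane(S,a,z),plane(D,b,z))
a=cv2.imread("pics/scene0.png");b=cv2.imread("pics/side0.png")
f=lambda im,x,y:cv2.resize(im[y:y+70,x:x+95],None,fx=4,fy=4,interpolation=cv2.INTER_CUBIC)
cv2.imwrite("pics/z0.png",np.vstack([np.hstack([f(a,170,120),f(b,240,105)]),np.hstack([f(a,315,240),f(b,182,295)])]))
E
```

```text
tampertop (array([ 515.73008286, -330.80488712,  184.57297774]), [np.float64(4.8166573615065555), np.float64(4.816657361506553)])
crock mid (array([ 513.74997105, -333.01418514,   52.50791397]), [np.float64(1.500868989417897), np.float64(1.5008689894181027)])
jar rim (array([526.47204756, 335.60762114, 129.34424205]), [np.float64(3.2366150361524157), np.float64(3.2366150361524975)])
tampertop [ 531.29901981 -306.32625082  201.        ] [ 512.89704958 -317.70161138  201.        ]
jar [524.56521644 337.52304329 125.        ] [527.16651665 330.29219128 125.        ]
band [329.87961524 254.17222959   8.        ] [322.38178814 251.96861658   8.        ]
```

View pics/z0.png

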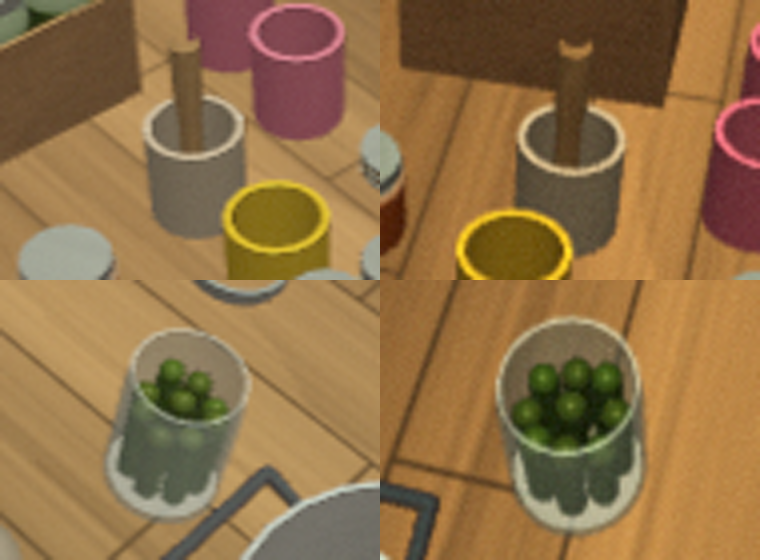

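The crops show the crock rim centred at scene (218.3,151.8) and side (287.8,139.8). The tamper's top is at scene (216.5,131.2) and side (289,116.8). The jar rim is centred at scene (362.4,264.1) and side (229.1,321.4). I'll refine these and go look from close by.

Run:
```python
from h import *
S,D=cam("scene"),cam("side")
for nm,a,b,z in [("tampertop",(216.5,131.2),(289,116.8),201),("crockrim",(218.3,151.8),(287.8,139.8),100),("jar",(362.4,264.1),(229.1,321.4),125)]:
    print(nm,*[np.round(x,1) for x in (tri([ray(S,a),ray(D,b)])[0],plane(S,a,z),plane(D,b,z))])
```

```text
tampertop [ 515.3 -332.3  187.8] [ 526.5 -315.4  201. ] [ 513.1 -318.7  201. ]
crockrim [ 513.2 -333.8   90.5] [ 520.1 -323.5  100. ] [ 511.8 -324.3  100. ]
jar [524.5 340.2 118.3] [529.3 342.8 125. ] [523.4 342.5 125. ]
```

Request:
servo_tool(
  rows=[
    [0,0,0,0,0,30,0],
    [0,0,0,8,-20,40,0],
    [0,0,0,16,-42,20,0],
    [0,0,0,16,-42,10,0],
    [0,0,0,16,-42,0,0],
    [0,0,0,16,-42,0,0],
    [0,0,0,16,-42,0,0],
    [0,0,0,16,-42,0,0],
    [0,0,0,16,-42,0,0],
    [0,0,0,16,-42,0,0],
    [0,0,0,16,-42,0,0],
    [0,0,0,16,-42,0,0],
    [0,0,0,16,-42,0,0],
    [0,0,0,16,-42,0,0],
    [0,0,0,16,-42,0,0],
    [0,0,0,16,-42,0,0],
    [0,0,0,16,-42,0,0],
    [0,0,0,16,-42,0,0],
    [0,0,0,16,-42,0,0],
    [0,0,0,16,-42,0,0],
  ],
)

```text
clock: 2.6
eef_pos: [492.5, -263.6, 305.1]
eef_rot: [3.141, -0.0, 2.777]
wrist_force: [0.3, 0.3, -0.6]
finger_gap: 93.7
finger_force: 0.0
```

Run:
```python
from h import *
W=cam("wrist");im=manip.camera("wrist");cv2.imwrite("pics/w1.png",im[:,:,::-1])
np.savez("w1.npz",K=W[0],o=W[1],R=W[2])
print(W[1],proj(W,(518,-324,201)),proj(W,(516,-324,100)))
```

```text
[ 430.32832711 -239.98105552  483.66352876] [202.8690011  239.50540275] [215.03093034 206.89109763]
```

View pics/w1.png

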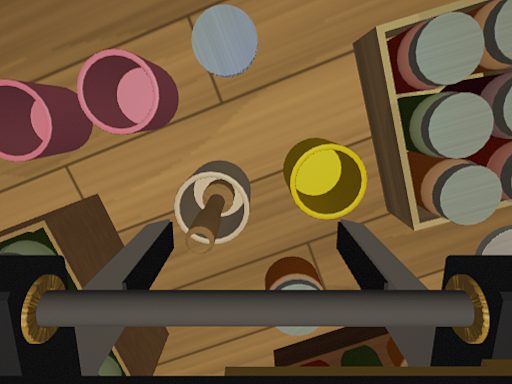

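The wrist view shows the cream crock's rim centred at about (212,207), the tamper's top at about (201,240), and its foot in the crock near (216,194). The yellow crock sits to the right.

Run:
```python
from h import *
z=np.load("w1.npz");W=(z["K"],z["o"],z["R"]);S,D=cam("scene"),cam("side")
print("top",plane(W,(201,240),199),"rim",plane(W,(212.3,207.3),100),"foot top",plane(W,(216,194),40))
print("tri top",tri([ray(W,(201,240)),ray(S,(216.5,131.2)),ray(D,(289,116.8))]))
im=cv2.imread("pics/w1.png");hsv=cv2.cvtColor(im,cv2.COLOR_BGR2HSV)
c=cv2.resize(im[150:270,150:280],None,fx=4.6,fy=4.6,interpolation=cv2.INTER_CUBIC)
cv2.imwrite("pics/w1z.png",c)
```

```text
top [ 518.45560299 -326.38275131  199.        ] rim [ 515.30234887 -327.27022696  100.        ] foot top [ 512.78812745 -328.82242125   40.        ]
tri top (array([ 517.77199554, -328.2752918 ,  191.76375202]), [np.float64(2.793515713904339), np.float64(2.096032336219718), np.float64(3.525513079467076)])
```

View pics/w1z.png

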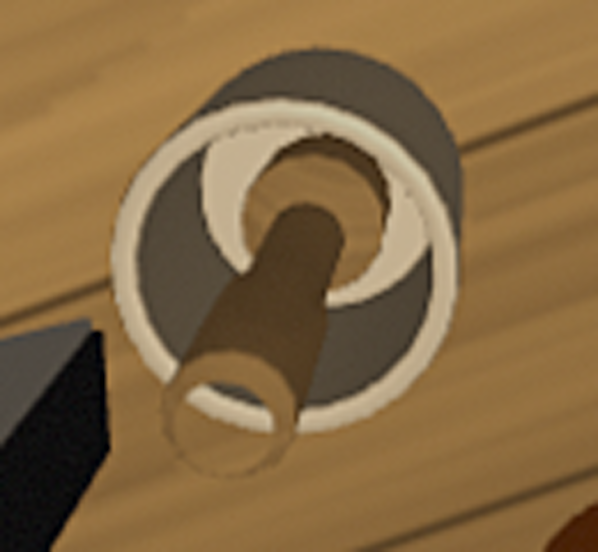

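The crop shows the handle-end ring centred at (200.2,239.6) and the top of the foot centred at (218.5,196) in full-image pixels. The tamper looks roughly upright and centred in the crock.

Run:
```python
from h import *
z=np.load("w1.npz");W=(z["K"],z["o"],z["R"])
print("top",plane(W,(200.2,239.6),194),"rim",plane(W,(150+285/4.6,150+265/4.6),100),"foot top",plane(W,(218.5,196),40),"under",plane(W,(150+315/4.6,150+205/4.6),6))
print(manip.read_state()["eef_pos"])
```

```text
top [ 519.37260524 -328.44145468  194.        ] rim [ 515.51225272 -327.80557768  100.        ] foot top [ 516.64775555 -326.68074439   40.        ] under [ 521.21752425 -332.51967689    6.        ]
[ 493.09590621 -267.36424989  303.90113126]
```

Request:
servo_tool(
  rows=[
    [0,0,0,10,-25,0,0],
    [0,0,0,15,-35,0,0],
    [0,0,0,0,0,-20,0],
    [0,0,0,0,0,-30,0],
    [0,0,0,0,0,-30,0],
    [0,0,0,0,0,-30,0],
    [0,0,0,0,0,-20,0],
    [0,0,0,0,0,-15,0],
    [0,0,0,0,0,-8,0],
    [0,0,0,0,0,-8,0],
    [0,0,0,0,0,0,0],
    [0,0,0,0,0,0,0],
  ],
  grip_force=20,
)

```text
clock: 4.15
eef_pos: [517.4, -322.3, 145.0]
eef_rot: [-3.141, 0.001, 2.777]
wrist_force: [0.3, 0.5, 0.5]
finger_gap: 93.6
finger_force: 0.0
```

Run:
```python
from h import *
W=cam("wrist");im=manip.camera("wrist");cv2.imwrite("pics/w2.png",im[:,:,::-1])
print(manip.read_state()["eef_pos"],proj(W,(518,-327.5,194)),proj(W,(518,-327.5,100)))
```

```text
[ 517.42397584 -322.3225791   145.01629931] [244.13157477 278.32383131] [248.39324553 213.44281094]
```

View pics/w2.png

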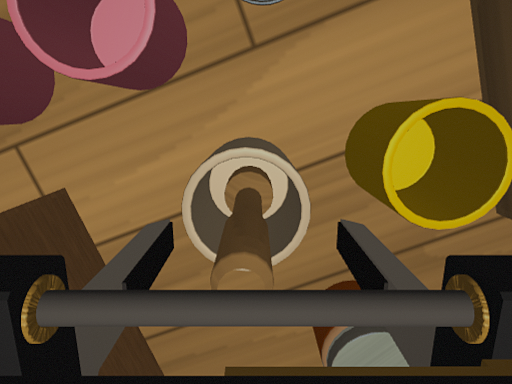

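The view shows the handle between the fingers, its end centred near (242,280) and slightly left of the fingers' midline (255). I'll shift a few mm and close.

Request:
servo_tool(
  rows=[
    [0,0,0,1,-6,0,0],
    [0,0,0,0,0,0,0],
    [0,0,0,0,0,0,0.3],
    [0,0,0,0,0,0,0.5],
    [0,0,0,0,0,0,0.62],
    [0,0,0,0,0,0,0.68],
    [0,0,0,0,0,0,0.72],
    [0,0,0,0,0,0,0.8],
    [0,0,0,0,0,0,1],
    [0,0,0,0,0,0,1],
    [0,0,0,0,0,0,1],
    [0,0,0,0,0,0,1],
  ],
  grip_force=25,
)

```text
clock: 5.7
eef_pos: [518.2, -328.2, 144.4]
eef_rot: [-3.142, -0.0, 2.777]
wrist_force: [-0.1, 0.6, -0.8]
finger_gap: 27.6
finger_force: 25.0
```

Request:
servo_tool(
  rows=[
    [0,0,0,0,0,5,1],
    [0,0,0,0,0,10,1],
    [0,0,0,0,0,15,1],
    [0,0,0,0,0,20,1],
    [0,0,0,0,0,25,1],
    [0,0,0,0,0,25,1],
    [0,0,0,0,0,25,1],
    [0,0,0,0,0,25,1],
    [0,0,0,0,0,20,1],
    [0,0,0,0,0,10,1],
    [0,0,0,0,0,5,1],
    [0,0,0,0,0,0,1],
    [0,0,0,0,0,0,1],
  ],
)

```text
clock: 7.32
eef_pos: [518.1, -328.1, 328.8]
eef_rot: [3.141, -0.001, 2.777]
wrist_force: [0.3, 0.9, -0.8]
finger_gap: 27.1
finger_force: 25.0
```

Run:
```python
from h import *
a=manip.camera("scene");b=manip.camera("side")
cv2.imwrite("pics/s3.png",np.hstack([cv2.resize(x[40:240,c:c+150],None,fx=2.6,fy=2.6,interpolation=cv2.INTER_CUBIC)[:,:,::-1] for x,c in((a,140),(b,210))]))
S,D=cam("scene"),cam("side");p=manip.read_state()["eef_pos"];print(p)
for dz in(-138,-104,0,50):print(dz,proj(S,p+[0,0,dz]),proj(D,p+[0,0,dz]))
```

```text
[ 518.14617843 -328.14889129  328.90863197]
-138 [216.35751759 130.85503383] [287.78678025 117.27869398]
-104 [215.7299029  122.89472743] [288.44182116 108.65096023]
0 [213.6768058   96.85441573] [290.62036634  79.95670982]
50 [212.61126124  83.33965667] [291.77309641  64.77376774]
```

View pics/s3.png

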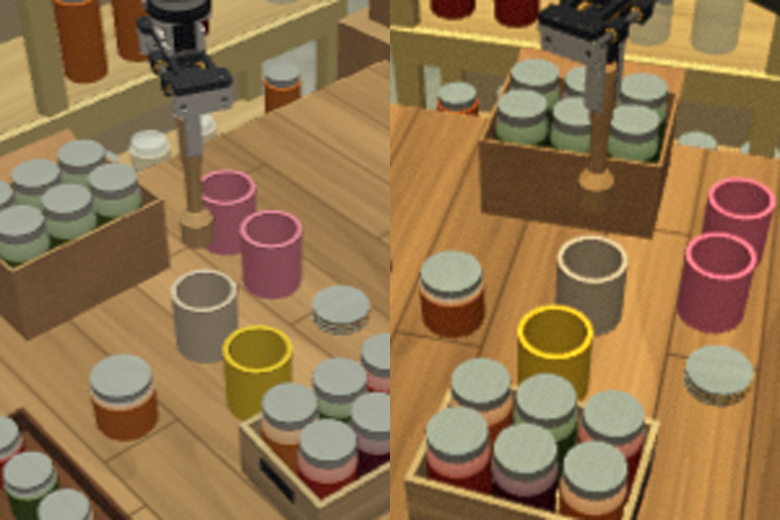

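The tamper hangs upright and clear of the crock, which hasn't moved. Next I'll carry it over the crate.

Request:
servo_tool(
  rows=[
    [0,0,0,0,10,0,1],
    [0,0,0,0,20,0,1],
    [0,0,0,0,30,0,1],
    [0,0,0,0,40,0,1],
    [0,0,0,0,40,0,1],
    [0,0,0,0,40,0,1],
    [0,0,0,0,40,0,1],
    [0,0,0,0,40,0,1],
    [0,0,0,0,40,0,1],
    [0,0,0,0,40,0,1],
    [0,0,0,0,40,0,1],
    [0,0,0,0,40,0,1],
    [0,0,0,0,40,0,1],
    [0,0,0,0,40,0,1],
    [0,0,0,0,30,0,1],
    [0,0,0,0,20,0,1],
    [0,0,0,0,10,0,1],
    [0,0,0,0,0,0,1],
    [0,0,0,0,0,0,1],
  ],
)

```text
clock: 9.8
eef_pos: [518.3, 231.1, 329.5]
eef_rot: [-3.142, 0.0, 2.776]
wrist_force: [0.1, -0.3, -1.3]
finger_gap: 27.0
finger_force: 25.0
```

Run:
```python
from h import *
W=cam("wrist");im=manip.camera("wrist");cv2.imwrite("pics/w4.png",im[:,:,::-1])
np.savez("w4.npz",K=W[0],o=W[1],R=W[2])
p=manip.read_state()["eef_pos"];print(p,proj(W,p-[0,0,138]),proj(W,(526,341,125)))
```

```text
[518.33931757 231.0460799  329.5529722 ] [254.93653829 182.96882792] [346.76538743 143.7036334 ]
```

View pics/w4.png

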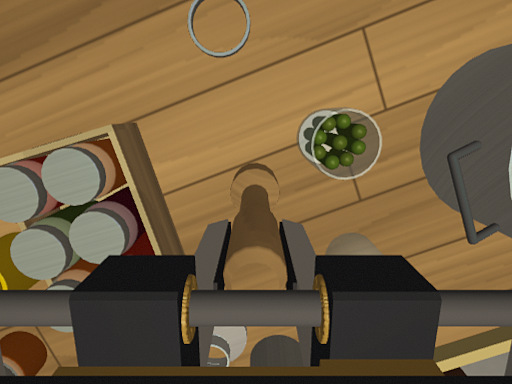

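The wrist view shows the jar's mouth spanning u 312–381 and v 108–179, with its centre at about (346.7,144). The tamper's foot spans u 231–279 and its upper edge is at v≈164. I'll check both against projected circles.

Run:
```python
from h import *
z=np.load("w4.npz");W=(z["K"],z["o"],z["R"]);p=np.array([518.34,231.05,329.55])
t=np.linspace(0,6.28,73)
def ext(c,r):
    q=np.array([proj(W,np.array(c)+[r*np.cos(a),r*np.sin(a),0]) for a in t]);return np.r_[q.min(0),q.max(0)].round(1)
print("rim outer",ext((526,341,125),41),"foot bottom",ext(p-[0,0,138],22),"foot top",ext(p-[0,0,104],22))
im=cv2.imread("pics/w4.png");a=im[150:215,220:292];b=im[95:190,300:392]
cv2.imwrite("pics/w4z.png",np.hstack([cv2.resize(a,(400,361),interpolation=cv2.INTER_CUBIC),cv2.resize(b,(350,361),interpolation=cv2.INTER_CUBIC)]))
```

```text
rim outer [311.  106.8 382.6 178.8] foot bottom [232.4 160.5 277.5 204.7] foot top [229.8 166.1 280.  215. ]
```

View pics/w4z.png

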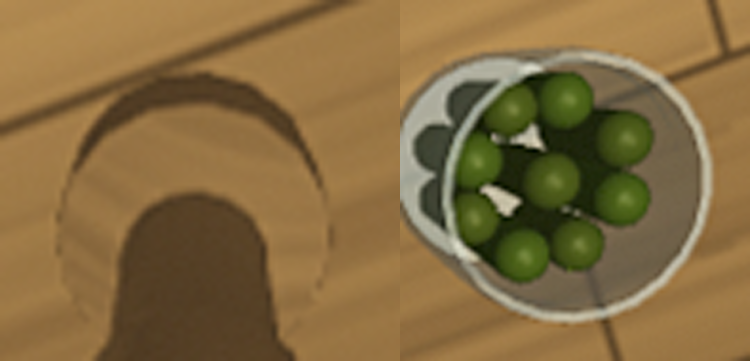

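The foot's outline sits about 2.4 px low, so it is about (+2,−1) mm off the TCP axis. The rim is about 1.2 px low, which puts the jar near (527,340.5). That makes the foot-to-jar shift about (+7,+110) mm, with a 51 mm descent.

Request:
servo_tool(
  rows=[
    [0,0,0,0,5,0,1],
    [0,0,0,1,15,0,1],
    [0,0,0,1,20,0,1],
    [0,0,0,2,25,0,1],
    [0,0,0,1,20,0,1],
    [0,0,0,1,15,0,1],
    [0,0,0,1,10,0,1],
    [0,0,0,0,0,0,1],
    [0,0,0,0,0,0,1],
    [0,0,0,0,0,-8,1],
    [0,0,0,0,0,-12,1],
    [0,0,0,0,0,-10,1],
    [0,0,0,0,0,-6,1],
    [0,0,0,0,0,-2,1],
    [0,0,0,0,0,0,1],
    [0,0,0,0,0,0,1],
  ],
)

```text
clock: 11.85
eef_pos: [525.3, 341.8, 291.8]
eef_rot: [3.141, 0.0, 2.777]
wrist_force: [-0.0, -1.0, -1.0]
finger_gap: 27.5
finger_force: 25.0
```

Run:
```python
from h import *
a=manip.camera("scene");b=manip.camera("side")
f=lambda x,u,v:cv2.resize(x[v:v+150,u:u+98],None,fx=4,fy=4,interpolation=cv2.INTER_CUBIC)[:,:,::-1]
cv2.imwrite("pics/s5.png",np.hstack([f(a,313,160),f(b,180,210)]))
p=manip.read_state()["eef_pos"];print(p)
t=np.linspace(0,6.28,73)
for n,C,o in(("scene",cam("scene"),(313,160)),("side",cam("side"),(180,210))):
    for nm,c,r in(("rim",(527,340.5,125),41),("foot",p+[2,-.8,-138.4],22),("foottop",p+[2,-.8,-104.4],22)):
        q=np.array([proj(C,np.array(c)+[r*np.cos(x),r*np.sin(x),0]) for x in t]);q=(q-o)*4+([0,0] if n=="scene" else [392,0]);print(n,nm,np.r_[q.min(0),q.max(0)].round(0))
```

```text
[525.26917502 341.83742742 291.6912381 ]
scene rim [137. 365. 257. 463.]
scene foot [172. 363. 238. 416.]
scene foottop [180. 332. 247. 386.]
side rim [511. 373. 656. 513.]
side foot [540. 383. 620. 459.]
side foottop [536. 355. 618. 432.]
```

View pics/s5.png

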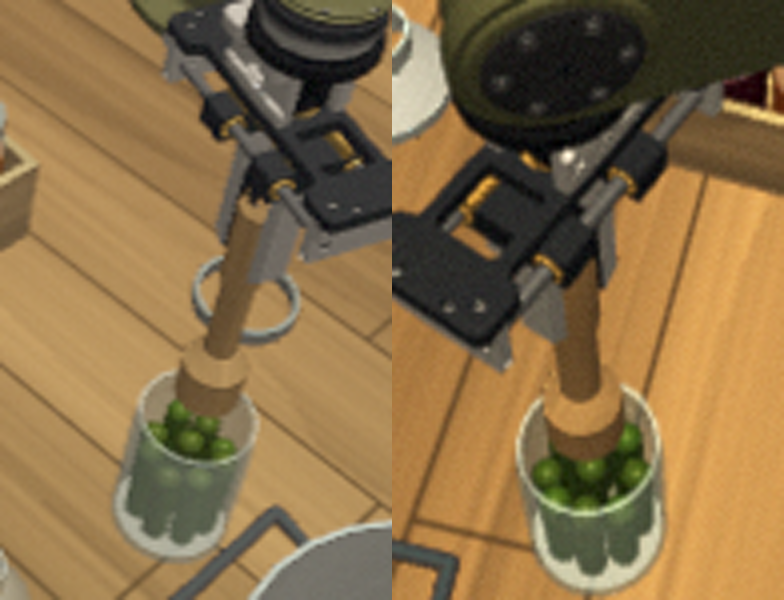

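The foot sits over the mouth in both views. The outlines match the projections to within about 1 px (rim at about 134–258 in scene and 517–663 in side, in crop pixels). I'll make the last 13 mm of descent and settle.

Request:
servo_tool(
  rows=[
    [0,0,0,0,0,-4,1],
    [0,0,0,0,0,-4,1],
    [0,0,0,0,0,-3,1],
    [0,0,0,0,0,-2,1],
    [0,0,0,0,0,0,1],
    [0,0,0,0,0,0,1],
    [0,0,0,0,0,0,1],
    [0,0,0,0,0,0,1],
  ],
)

```text
clock: 12.95
eef_pos: [525.2, 341.8, 278.5]
eef_rot: [3.141, 0.0, 2.777]
wrist_force: [-0.0, 0.2, -1.1]
finger_gap: 27.7
finger_force: 25.0
```

Run:
```python
from h import *
W=cam("wrist");im=manip.camera("wrist");p=manip.read_state();print(p["eef_pos"],p["eef_rot"],p["wrist_force"],p["finger_gap"])
t=np.linspace(0,6.28,73);p=p["eef_pos"];x=im[90:260,160:350]
cv2.imwrite("pics/w6.png",cv2.resize(x,None,fx=3.5,fy=3.5,interpolation=cv2.INTER_CUBIC)[:,:,::-1])
for nm,c,r in(("rim",(527.2,340.5,125),41),("foot",p+[2,-.8,-138.4],22),("foottop",p+[2,-.8,-104.4],22)):
    q=np.array([proj(W,np.array(c)+[r*np.cos(a),r*np.sin(a),0]) for a in t]);q=(q-[160,90])*3.5;print(nm,np.r_[q.min(0),q.max(0)].round(0))
```

```text
[525.23350008 341.78914579 278.49938784] [3.14152684e+00 6.05212927e-05 2.77677476e+00] [-0.28614422  0.47707202 -1.4958255 ] 27.341623279421395
rim [190. 181. 471. 456.]
foot [253. 254. 411. 408.]
foottop [245. 275. 420. 445.]
```

View pics/w6.png

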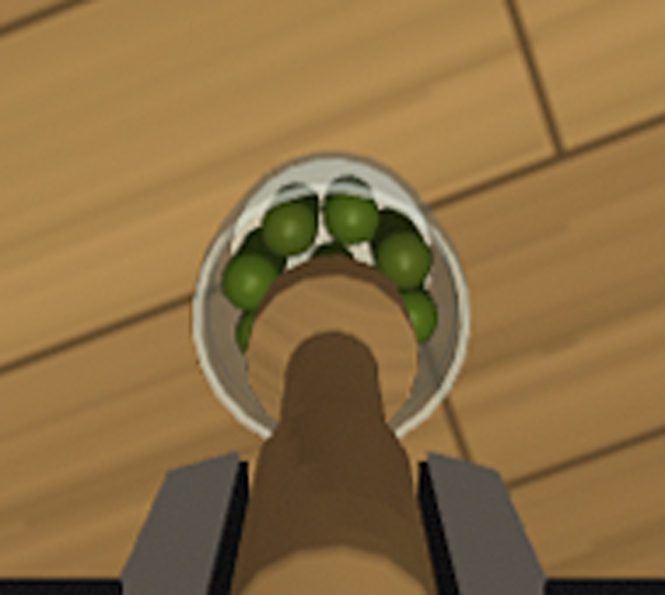

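The wrist crop shows the rim spanning u 193–469 and the foot 246–418, so the two centres agree to within 1 px. The foot's far edge at v≈254 also matches the prediction. It's centred, upright and still, so I'm handing it in.

```bash
python3 -c "
from cell import manip
print(manip.sign_off())"
```

```text
the job is handed in; nothing more can be done
None
```

The job is handed in at about 13 s: the tamper is held upright and still in the gripper, its foot centred over the open cucumber jar to within about 2 mm and about 15 mm above the rim by measurement, and I saw no contact with anything else.

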